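Find the loose footstool leg by rocking it and draw it out for regluing

ROBOT

A 7-joint arm with a two-finger parallel gripper is mounted at the origin on the work surface. World frame = base frame: x ahead of the robot, y to its left, z up, the work surface at z = 0. Lengths are in m, angles in degrees, forces in N, time in s.
With the tool pointing down it reaches from about 0.425 to 0.875 m from the base axis. Payload 4.7 kg.
Tool frame: the origin (TCP) lies midway between the tips of the shut fingers; the grasp point (between the pads) lies env.grip_depth behind it (env.grip_depth is the distance from the TCP to the grasp point, in m); z points along the fingers, y is the line along which they close (so a half turn about z gives the same grasp; the last joint's range is limited). The gripper opens to 87 mm and grips with 3 to 60 N. Pads are 19 mm wide; open, the fingers measure 117 mm over their backs; the gripper's body (75 mm by 190 mm) begins 51 mm behind the grasp point.
Start: joints at [-63.249, 18.392, -4.016, 83.108, 1.295, 78.541, -3.26], TCP at [0.284, 0.585, 0.223] pointing down, gripper open.
Joint ranges: [-163.93, 163.93], [-17.29, 119.83], [-79.2, 71.16], [3.27, 140.29], [-89.18, 269.18], [5.43, 117.66], [-154.24, 154.24]. Speed limits (degrees/s): [147.25, 147.25, 180, 180, 180, 180, 180].

INTERFACE

Orientations are given as [roll, pitch, yaw] about the fixed x, y, z axes, in that order (R = Rz(yaw) Ry(pitch) Rx(roll)).
In Python, from cell import get_obs, optics, env, nets gives the robot as it stands.
- The arm moves only by the shell command python3 -m creep 'ROWS' [FORCE]. ROWS is JSON, a list of rows, each an object of numbers: "wx", "wy", "wz": the turn, a rotation vector about the tool's x, y, z in degrees; "tx", "ty", "tz": the shift along the tool's x, y, z in mm; "gripper": the opening, from -1 (shut) to 1 (fully open). A call has 1 to 5 rows; each row is the pose to reach, as a shift and turn from the pose commanded when the call began, along the tool's axes at that moment; what a row does not reach only later rows make up. A row lasts 1/12 s, in which the tool goes at most 41.7 mm and 7.16 degrees, less where a joint would pass 70% of its speed; a pose out of reach is approached as far as the arm can. A call with a gripper value outside its range is refused whole. The fingers move at their own pace and stop on an object; FORCE is the grip in N (left out, the last holds). Time passes only in rows, so rows that repeat a pose let the fingers close. It gives the time, the measured TCP pose, the force, the opening and the grip force at its end, in the units of the state.
- get_obs(): the state, without advancing time (a new reading comes with each control period).
- optics.read_camera(name): name is "scene" or "top" or "wrist"; returns (picture, depth): 480x640x3 uint8, red, green, blue; 480x640 float32, m along the optical axis (not along the pixel's ray), 0 where there is no reading.
- optics.camera_info(name): a dict with "fovy" (degrees; the focal length in pixels is half the picture's height over the tangent of half this angle, whatever the lens; pixels are square), "cx", "cy" (the principal point, pixels), "R" (3x3) and "t" (3): a world point X has camera coordinates R X + t; the wrist camera has in their place "tool_from_camera" (4x4, takes a point from camera to tool coordinates, whose origin is the TCP and whose axes are the flange's). Camera axes: x right, y down, z forward; pixel columns grow to the right and rows downward; lengths in m; the calibration is good to about 2 mm. A picture is of the moment at which its call begins: read the wrist's pose just before it. camera_info takes no time and is no camera call.
- env.sign_off(): hands the job in; it is judged then, once.
Trained networks look in the newest picture that a camera, given by its name, has taken for a name from the list of things; names that differ only in an ending like _2 or _b are one class to them, and where a whole thing is asked for, a point or a joint stands for the part that bears it (a point fixed in the world has none). Each returns a list of dicts, best first, with "confidence" (0 to 1); they miss things now and then, are a little off and sometimes report something else, mostly with a low value. They report only what shows in the picture. A call takes as long as a camera call. They do not tell look-alikes from the thing itself.
- nets.look_for(query, camera): "point" ([x, y, z] in m, in world coordinates, good to about 4 mm: the middle of the surface that is visible of it).
- nets.place_of(query, camera): "point" ([x, y, z] in m, in world coordinates, good to about 4 mm: a listed point, or the origin of a listed thing).
The state is a dict: "time_s": time; "qpos": joint angles; "joint_velocities": joint speeds; "effort": joint torques, N m; "tool_pos": TCP position; "tool_rot": TCP orientation; "force": force on the tool from outside, world axes, zero at the start; "wrist_torque": the same for the moment, N m; "grip_width": finger opening in m; "grasp_force": force on a finger pad.
Only numpy, scipy, OpenCV 4.12 (cv2) and the standard library are available. Lean on these libraries where they do the work, as an engineer would, in place of code of your own. Each camera call takes 0.05 s, during which the arm holds its last target. There are 200 camera calls.

TASK

One leg of the upturned footstool has come unglued: go from leg to leg, rocking it gently to and fro with a light hold, as far as it will go, without straining the sound joints, until you feel the leg that is loose. Draw that leg straight out and set it down gently, tenon first and fully home, in any hole of the drilled gluing block; leave the other three in the stool. Do not disturb the hammer, the glue jar or the scraper.

Things in the scene. Friction and masses are not known exactly. Their poses are not given: they have to be found in the camera images.
- stool: bare wooden footstool frame, upside down, held fast to the bench by two steel holdfasts on its short end rails (reaching 195 mm from the centre along its x, 100 mm high). 280 mm along its x, 230 mm along its y; its upper face is 60 mm above the bench. Origin: centre of its underside. Four legs stand in 60 mm corner blocks at x = +-110 mm, y = +-85 mm
- joint1 (a point): fixed point: middle of the mortise of leg 1, at the stool's +x +y corner, on the frame's upper face, 60 mm above the bench; axes as the stool's. If glued, the leg's foot gives under 1 mm and it cannot be drawn out; a sideways push over 25 N at the foot strains it. If unglued, the foot, pushed or loosely caged, rocks with 1 to 4 N some 10 mm to any side to a hard stop (a hard grip stiffens it); let go, it falls back upright; it lifts out
- joint2 (a point): fixed point: middle of the mortise of leg 2, at its +x -y corner, on the frame's upper face, 60 mm above the bench; axes as the stool's. If glued, the leg's foot gives under 1 mm and it cannot be drawn out; a sideways push over 25 N at the foot strains it. If unglued, the foot, pushed or loosely caged, rocks with 1 to 4 N some 10 mm to any side to a hard stop (a hard grip stiffens it); let go, it falls back upright; it lifts out
- joint3 (a point): fixed point: middle of the mortise of leg 3, at its -x +y corner, on the frame's upper face, 60 mm above the bench; axes as the stool's. If glued, the leg's foot gives under 1 mm and it cannot be drawn out; a sideways push over 25 N at the foot strains it. If unglued, the foot, pushed or loosely caged, rocks with 1 to 4 N some 10 mm to any side to a hard stop (a hard grip stiffens it); let go, it falls back upright; it lifts out
- joint4 (a point): fixed point: middle of the mortise of leg 4, at its -x -y corner, on the frame's upper face, 60 mm above the bench; axes as the stool's. If glued, the leg's foot gives under 1 mm and it cannot be drawn out; a sideways push over 25 N at the foot strains it. If unglued, the foot, pushed or loosely caged, rocks with 1 to 4 N some 10 mm to any side to a hard stop (a hard grip stiffens it); let go, it falls back upright; it lifts out
- leg1: leg 1, at joint 1 at the start; all four look alike and any one may be the loose one. Origin: middle of its shoulder, resting on the stool's upper face; z up the leg. Above it a 42 mm square block to 18 mm, a turned wooden shaft to 58 mm, a round brass foot 32 mm in diameter from 58 to 95 mm (hold it there). Below, out of sight, a 22 mm square tenon 40 mm long. 0.22 to 0.31 kg
- leg2: leg 2, at joint 2 at the start; all four look alike and any one may be the loose one. Origin: middle of its shoulder, resting on the stool's upper face; z up the leg. Above it a 42 mm square block to 18 mm, a turned wooden shaft to 58 mm, a round brass foot 32 mm in diameter from 58 to 95 mm (hold it there). Below, out of sight, a 22 mm square tenon 40 mm long. 0.22 to 0.31 kg
- leg3: leg 3, at joint 3 at the start; all four look alike and any one may be the loose one. Origin: middle of its shoulder, resting on the stool's upper face; z up the leg. Above it a 42 mm square block to 18 mm, a turned wooden shaft to 58 mm, a round brass foot 32 mm in diameter from 58 to 95 mm (hold it there). Below, out of sight, a 22 mm square tenon 40 mm long. 0.22 to 0.31 kg
- leg4: leg 4, at joint 4 at the start; all four look alike and any one may be the loose one. Origin: middle of its shoulder, resting on the stool's upper face; z up the leg. Above it a 42 mm square block to 18 mm, a turned wooden shaft to 58 mm, a round brass foot 32 mm in diameter from 58 to 95 mm (hold it there). Below, out of sight, a 22 mm square tenon 40 mm long. 0.22 to 0.31 kg
- foot1 (a point): middle of the flat top of leg 1's brass foot, 95 mm above its shoulder
- foot2 (a point): middle of the flat top of leg 2's brass foot, 95 mm above its shoulder
- foot3 (a point): middle of the flat top of leg 3's brass foot, 95 mm above its shoulder
- foot4 (a point): middle of the flat top of leg 4's brass foot, 95 mm above its shoulder
- block: gluing block of pale wood, fixed on the bench, 210 mm along its own x, 74 mm along y, 50 mm high, with three round through holes 36 mm in diameter (2 mm chamfer) 65 mm apart along x. Origin at the centre of its underside. A leg stood in a hole rests with its shoulder on the block's top, so the tenon's end is 10 mm above the bench; any yaw fits
- block_hole0 (a point): centre of the mouth of hole 0 (x = -65 mm in the block's frame), on the block's top face
- block_hole1 (a point): centre of the mouth of hole 1 (x = 0 mm in the block's frame), on the block's top face
- block_hole2 (a point): centre of the mouth of hole 2 (x = 65 mm in the block's frame), on the block's top face
- hammer: bystander: hammer with a wooden handle lying flat along its x, 240 mm long, head at +x; origin at its middle, on the bench
- glue: bystander: white glue jar, 60 mm in diameter, 90 mm tall; origin under its centre
- scraper: bystander: scraper lying flat, 160 mm long along its x; origin at its middle, on the bench
Mind the look-alikes: they are no part of the job. What is shaped like the leg2 but purple is not meant. What is shaped like the leg4 but green is not meant.

How it is judged (in metres and radians):
On the way, in this order (a step that is already met when the one before it is completed fails the run):
1. the loose leg, still standing in its joint, is rocked over so that its foot is more than 5 mm out of place ((((z of leg1 in the frame of joint1 below 0.008 m and horizontal distance between leg1 and joint1 below 0.012 m) and horizontal distance between foot1 and joint1 above 0.005 m) or ((z of leg2 in the frame of joint2 below 0.008 m and horizontal distance between leg2 and joint2 below 0.012 m) and horizontal distance between foot2 and joint2 above 0.005 m) or ((z of leg3 in the frame of joint3 below 0.008 m and horizontal distance between leg3 and joint3 below 0.012 m) and horizontal distance between foot3 and joint3 above 0.005 m) or ((z of leg4 in the frame of joint4 below 0.008 m and horizontal distance between leg4 and joint4 below 0.012 m) and horizontal distance between foot4 and joint4 above 0.005 m))), for 0.02 s.
2. it is rocked back: every leg stands in its joint with its foot within 4 mm of its place (z of leg1 in the frame of joint1 below 0.008 m and horizontal distance between leg1 and joint1 below 0.012 m and horizontal distance between foot1 and joint1 below 0.004 m and z of leg2 in the frame of joint2 below 0.008 m and horizontal distance between leg2 and joint2 below 0.012 m and horizontal distance between foot2 and joint2 below 0.004 m and z of leg3 in the frame of joint3 below 0.008 m and horizontal distance between leg3 and joint3 below 0.012 m and horizontal distance between foot3 and joint3 below 0.004 m and z of leg4 in the frame of joint4 below 0.008 m and horizontal distance between leg4 and joint4 below 0.012 m and horizontal distance between foot4 and joint4 below 0.004 m), for 0.02 s.
3. it is rocked over again, its foot more than 5 mm out of place ((((z of leg1 in the frame of joint1 below 0.008 m and horizontal distance between leg1 and joint1 below 0.012 m) and horizontal distance between foot1 and joint1 above 0.005 m) or ((z of leg2 in the frame of joint2 below 0.008 m and horizontal distance between leg2 and joint2 below 0.012 m) and horizontal distance between foot2 and joint2 above 0.005 m) or ((z of leg3 in the frame of joint3 below 0.008 m and horizontal distance between leg3 and joint3 below 0.012 m) and horizontal distance between foot3 and joint3 above 0.005 m) or ((z of leg4 in the frame of joint4 below 0.008 m and horizontal distance between leg4 and joint4 below 0.012 m) and horizontal distance between foot4 and joint4 above 0.005 m))), for 0.02 s.
4. the loose leg is drawn out of its mortise ((z of leg1 in the frame of joint1 above 0.045 m or z of leg2 in the frame of joint2 above 0.045 m or z of leg3 in the frame of joint3 above 0.045 m or z of leg4 in the frame of joint4 above 0.045 m)), for 0.1 s.
5. it is lowered into a hole of the gluing block still in hand, until its shoulder is within 10 mm of the block's top (((horizontal distance between leg1 and block_hole0 below 0.01 m and z of leg1 in the frame of block_hole0 below 0.01 m and contact force between the fingers and leg1 above 0.5 N) or (horizontal distance between leg1 and block_hole1 below 0.01 m and z of leg1 in the frame of block_hole1 below 0.01 m and contact force between the fingers and leg1 above 0.5 N) or (horizontal distance between leg1 and block_hole2 below 0.01 m and z of leg1 in the frame of block_hole2 below 0.01 m and contact force between the fingers and leg1 above 0.5 N) or (horizontal distance between leg2 and block_hole0 below 0.01 m and z of leg2 in the frame of block_hole0 below 0.01 m and contact force between the fingers and leg2 above 0.5 N) or (horizontal distance between leg2 and block_hole1 below 0.01 m and z of leg2 in the frame of block_hole1 below 0.01 m and contact force between the fingers and leg2 above 0.5 N) or (horizontal distance between leg2 and block_hole2 below 0.01 m and z of leg2 in the frame of block_hole2 below 0.01 m and contact force between the fingers and leg2 above 0.5 N) or (horizontal distance between leg3 and block_hole0 below 0.01 m and z of leg3 in the frame of block_hole0 below 0.01 m and contact force between the fingers and leg3 above 0.5 N) or (horizontal distance between leg3 and block_hole1 below 0.01 m and z of leg3 in the frame of block_hole1 below 0.01 m and contact force between the fingers and leg3 above 0.5 N) or (horizontal distance between leg3 and block_hole2 below 0.01 m and z of leg3 in the frame of block_hole2 below 0.01 m and contact force between the fingers and leg3 above 0.5 N) or (horizontal distance between leg4 and block_hole0 below 0.01 m and z of leg4 in the frame of block_hole0 below 0.01 m and contact force between the fingers and leg4 above 0.5 N) or (horizontal distance between leg4 and block_hole1 below 0.01 m and z of leg4 in the frame of block_hole1 below 0.01 m and contact force between the fingers and leg4 above 0.5 N) or (horizontal distance between leg4 and block_hole2 below 0.01 m and z of leg4 in the frame of block_hole2 below 0.01 m and contact force between the fingers and leg4 above 0.5 N))), for 0.05 s.
At the end, for the whole second after the job is handed in: one leg stands still and upright (within 0.06 rad) in a hole of the gluing block, within 8 mm of the hole's centre, its shoulder within 4 mm of the block's top; the other three are in their joints, within 4 mm and 0.03 rad ((((((horizontal distance between leg1 and block_hole0 below 0.008 m and z of leg1 in the frame of block_hole0 below 0.004 m) or (horizontal distance between leg1 and block_hole1 below 0.008 m and z of leg1 in the frame of block_hole1 below 0.004 m) or (horizontal distance between leg1 and block_hole2 below 0.008 m and z of leg1 in the frame of block_hole2 below 0.004 m)) and z of leg1 in the frame of block_hole1 above -0.004 m and angle between leg1's own z axis and vertical below 0.06 rad and linear speed of leg1 below 0.01 m/s) and (distance between leg2 and joint2 below 0.004 m and angle between leg2's own z axis and vertical below 0.03 rad) and (distance between leg3 and joint3 below 0.004 m and angle between leg3's own z axis and vertical below 0.03 rad) and (distance between leg4 and joint4 below 0.004 m and angle between leg4's own z axis and vertical below 0.03 rad)) or ((((horizontal distance between leg2 and block_hole0 below 0.008 m and z of leg2 in the frame of block_hole0 below 0.004 m) or (horizontal distance between leg2 and block_hole1 below 0.008 m and z of leg2 in the frame of block_hole1 below 0.004 m) or (horizontal distance between leg2 and block_hole2 below 0.008 m and z of leg2 in the frame of block_hole2 below 0.004 m)) and z of leg2 in the frame of block_hole1 above -0.004 m and angle between leg2's own z axis and vertical below 0.06 rad and linear speed of leg2 below 0.01 m/s) and (distance between leg1 and joint1 below 0.004 m and angle between leg1's own z axis and vertical below 0.03 rad) and (distance between leg3 and joint3 below 0.004 m and angle between leg3's own z axis and vertical below 0.03 rad) and (distance between leg4 and joint4 below 0.004 m and angle between leg4's own z axis and vertical below 0.03 rad)) or ((((horizontal distance between leg3 and block_hole0 below 0.008 m and z of leg3 in the frame of block_hole0 below 0.004 m) or (horizontal distance between leg3 and block_hole1 below 0.008 m and z of leg3 in the frame of block_hole1 below 0.004 m) or (horizontal distance between leg3 and block_hole2 below 0.008 m and z of leg3 in the frame of block_hole2 below 0.004 m)) and z of leg3 in the frame of block_hole1 above -0.004 m and angle between leg3's own z axis and vertical below 0.06 rad and linear speed of leg3 below 0.01 m/s) and (distance between leg1 and joint1 below 0.004 m and angle between leg1's own z axis and vertical below 0.03 rad) and (distance between leg2 and joint2 below 0.004 m and angle between leg2's own z axis and vertical below 0.03 rad) and (distance between leg4 and joint4 below 0.004 m and angle between leg4's own z axis and vertical below 0.03 rad)) or ((((horizontal distance between leg4 and block_hole0 below 0.008 m and z of leg4 in the frame of block_hole0 below 0.004 m) or (horizontal distance between leg4 and block_hole1 below 0.008 m and z of leg4 in the frame of block_hole1 below 0.004 m) or (horizontal distance between leg4 and block_hole2 below 0.008 m and z of leg4 in the frame of block_hole2 below 0.004 m)) and z of leg4 in the frame of block_hole1 above -0.004 m and angle between leg4's own z axis and vertical below 0.06 rad and linear speed of leg4 below 0.01 m/s) and (distance between leg1 and joint1 below 0.004 m and angle between leg1's own z axis and vertical below 0.03 rad) and (distance between leg2 and joint2 below 0.004 m and angle between leg2's own z axis and vertical below 0.03 rad) and (distance between leg3 and joint3 below 0.004 m and angle between leg3's own z axis and vertical below 0.03 rad)))); the robot touches nothing.
It fails at once if a joint is strained: a leg bears on the stool frame with more than 60 N (a sideways push of about 27 N on a glued leg's foot) (contact force between any of leg1, leg2, leg3, leg4 and stool above 60 N).
It fails at once if the leg is dropped or rammed into the gluing block (over 40 N) (contact force between any of leg1, leg2, leg3, leg4 and block above 40 N).
It fails at once if the hammer, the glue jar or the scraper is moved by more than 20 mm (distance of any of hammer, glue, scraper from where it was at the start of the episode above 0.02 m).
It also fails if it takes over 72 s, if anything falls off the work surface, if the arm or the gripper's body presses on something with over 40 N, if the wrist force passes 120 N, or if a joint passes its speed limit or range.

## Working session

There is one attempt and no reset: what is moved stays moved. The work goes in short steps, Python scripts to look and compute and a shell command to move; the robot and the scene stay as the last step left them, time stands still between calls to the robot, and variables do not carry over. Pictures are saved under pics/ and viewed, at most 10 in all, crops included, and the job is handed in when it is done.

```bash
ls; mkdir -p pics
cat > h.py <<'E'
import numpy as np,cv2
from cell import get_obs,optics,env,nets
E
python3 - <<'E'
from h import *
o=get_obs();print(o['time_s'],o['tool_pos'],o['tool_rot'],o['grip_width'],env.grip_depth)
for c in('top','scene'):
    p,d=optics.read_camera(c);cv2.imwrite(f'pics/{c}0.png',p[...,::-1])
    for q in ['stool','block','foot1','block_hole1','hammer','glue','scraper']:
        print(c,q,[(np.round(r['point'],3).tolist(),round(r['confidence'],2)) for r in nets.place_of(q,c)])
E
```

```text
pics
0.0 [0.28417347 0.58396812 0.22144858] [-1.79889225e+02  5.17422716e-03  1.54056935e+02] 0.08684979375140875 0.0187
top stool [([0.573, 0.13, -0.002], 0.64)]
top block [([0.469, -0.272, 0.005], 0.76)]
top foot1 [([0.692, 0.201, 0.157], 0.94), ([0.362, -0.02, 0.137], 0.84), ([0.679, 0.031, 0.158], 0.83), ([0.468, 0.221, 0.153], 0.78), ([0.456, 0.051, 0.155], 0.68), ([0.62, -0.076, 0.134], 0.54)]
top block_hole1 [([0.406, -0.29, 0.052], 0.83), ([0.526, -0.247, 0.048], 0.75), ([0.466, -0.267, 0.051], 0.72)]
top hammer [([0.454, 0.051, 0.059], 0.63), ([0.487, -0.442, 0.004], 0.61)]
top glue [([0.426, 0.4, 0.001], 0.78)]
top scraper [([0.586, 0.387, 0.004], 0.62)]
scene stool [([0.572, 0.13, -0.004], 0.79), ([0.487, -0.439, -0.001], 0.23)]
scene block [([0.468, -0.269, -0.001], 0.86)]
scene foot1 [([0.621, -0.076, 0.138], 0.94), ([0.691, 0.201, 0.156], 0.86), ([0.472, 0.223, 0.156], 0.8), ([0.675, 0.027, 0.151], 0.73), ([0.363, -0.02, 0.13], 0.72), ([0.458, 0.059, 0.154], 0.64), ([0.572, 0.126, -0.002], 0.4)]
scene block_hole1 [([0.532, -0.252, 0.053], 0.84), ([0.47, -0.271, 0.052], 0.73)]
scene hammer [([0.483, -0.44, -0.003], 0.95)]
scene glue [([0.426, 0.395, 0.002], 0.68), ([0.471, 0.22, 0.055], 0.24)]
scene scraper [([0.583, 0.389, -0.001], 0.91)]
```

View pics/top0.png

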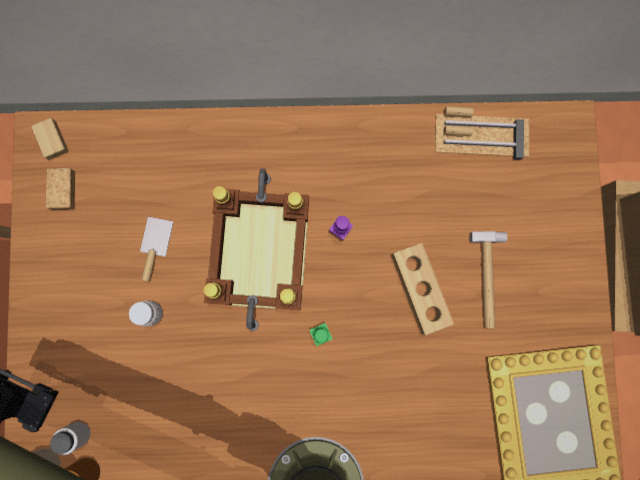

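View pics/scene0.png

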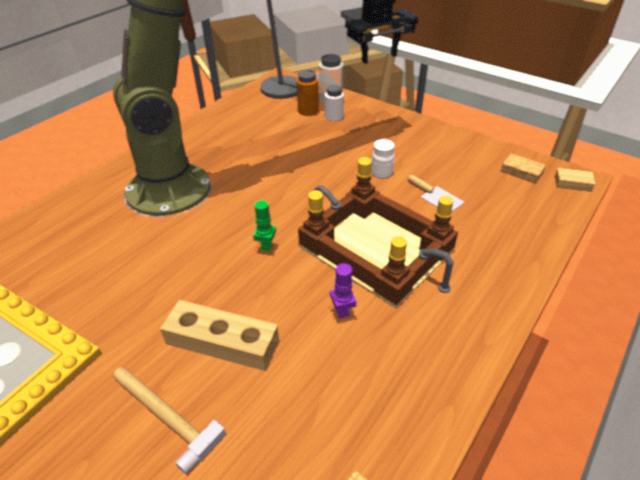

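The top picture shows the four brass-footed stool legs at (221,195), (294,200), (212,291) and (288,297). The purple piece at (341,228) and the green one at (320,334) are free-standing look-alikes, so I'll leave them alone. The block is at (423,288), hammer (489,280), scraper (155,250) and glue jar (145,314). The nets agree with both views.

```bash
cat >> h.py <<'E'
from scipy.spatial.transform import Rotation as Ro
def to(x,y,z,yaw):
    o=get_obs();R=Ro.from_euler('xyz',o['tool_rot'],degrees=True)
    T=Ro.from_euler('xyz',[180,0,yaw],degrees=True)
    print('t',np.round(o['time_s'],2),'shift mm',np.round(1000*R.inv().apply(np.array([x,y,z])-o['tool_pos']),1),'turn',np.round((R.inv()*T).as_rotvec(degrees=True),1))
E
python3 - <<'E'
from h import *
# fit stool pose to the feet seen (mean of both cameras)
m=np.array([[.6915,.201],[.677,.029],[.470,.222],[.457,.055]])
b=np.array([[.11,.085],[.11,-.085],[-.11,.085],[-.11,-.085]])
c=m.mean(0);H=((m-c).T@b);a=np.arctan2(H[1,0]-H[0,1],H[0,0]+H[1,1])
R=np.array([[np.cos(a),-np.sin(a)],[np.sin(a),np.cos(a)]])
P=c+b@R.T;print(c,np.degrees(a),P.round(4),(P-m).round(4))
to(P[2,0],P[2,1],.221,np.degrees(a)+180)
E
```

```text
[0.573875 0.12675 ] -5.541560600849899 [[0.6916 0.2007]
 [0.6752 0.0315]
 [0.4726 0.222 ]
 [0.4562 0.0528]] [[ 0.0001 -0.0003]
 [-0.0018  0.0025]
 [ 0.0026 -0.    ]
 [-0.0008 -0.0022]]
t 0.8 shift mm [-327.8 -243.7    1.6] turn [  0.    0.  -20.4]
```

```bash
python3 -m creep '[{"tx":-30,"ty":-22},{"tx":-62,"ty":-46},{"tx":-95,"ty":-71},{"tx":-128,"ty":-95},{"tx":-160,"ty":-119}]' 3
python3 -m creep '[{"tx":-32,"ty":-24,"gripper":0.3},{"tx":-64,"ty":-48,"wz":-5,"gripper":0.3},{"tx":-97,"ty":-72,"wz":-10,"gripper":0.3},{"tx":-130,"ty":-97,"wz":-15,"gripper":0.3},{"tx":-164,"ty":-122,"wz":-20.4,"gripper":0.3}]'
python3 -c "
from h import *
to(.4726,.222,.221,174.5)
p,d=optics.read_camera('wrist');cv2.imwrite('pics/w1.png',p[...,::-1])
print(get_obs()['grip_width'],get_obs()['force'],[(np.round(r['point'],4),r['confidence']) for r in nets.place_of('foot3','wrist')])"
```

```text
t 0.8 shift mm [-327.8 -243.7    1.6] turn [  0.    0.  -20.4]
0.08668594568032939 [-0.03236723  0.10837569  0.17125913] []validation failed for argument at $[0]...
validation failed for argument at $[0]...
```

```bash
python3 -m creep '[{"wx":0,"wy":0,"wz":0,"tx":-30,"ty":-22,"tz":0,"gripper":1},{"wx":0,"wy":0,"wz":0,"tx":-62,"ty":-46,"tz":0,"gripper":1},{"wx":0,"wy":0,"wz":0,"tx":-95,"ty":-71,"tz":0,"gripper":1},{"wx":0,"wy":0,"wz":0,"tx":-128,"ty":-95,"tz":0,"gripper":1},{"wx":0,"wy":0,"wz":0,"tx":-160,"ty":-119,"tz":0,"gripper":1}]' 3
```

```text
time_s: 1.32
tool_pos: [0.377, 0.4055, 0.2227]
tool_rot: [180.0, 0.0, 154.1]
force: [1.0, -0.1, -0.6]
grip_width: 0.087
grasp_force: 0.0
```

```bash
python3 -m creep '[{"wx":0,"wy":0,"wz":0,"tx":-32,"ty":-24,"tz":0,"gripper":0.3},{"wx":0,"wy":0,"wz":-5,"tx":-64,"ty":-48,"tz":0,"gripper":0.3},{"wx":0,"wy":0,"wz":-10,"tx":-97,"ty":-72,"tz":0,"gripper":0.3},{"wx":0,"wy":0,"wz":-15,"tx":-130,"ty":-97,"tz":0,"gripper":0.3},{"wx":0,"wy":0,"wz":-20.4,"tx":-166,"ty":-123,"tz":0,"gripper":0.3}]' 3
python3 -m creep '[{"wx":0,"wy":0,"wz":0,"tx":0,"ty":0,"tz":0,"gripper":0.3},{"wx":0,"wy":0,"wz":0,"tx":0,"ty":0,"tz":0,"gripper":0.3}]' 3
python3 -c "
from h import *
p,d=optics.read_camera('wrist');cv2.imwrite('pics/w1.png',p[...,::-1])
print([(np.round(r['point'],4),r['confidence']) for r in nets.place_of('foot3','wrist')])
to(.4726,.222,.221,174.5)
print(get_obs()['qpos'])"
```

```text
time_s: 1.73
tool_pos: [0.4709, 0.2249, 0.223]
tool_rot: [180.0, 0.0, 174.7]
force: [0.4, 0.8, 0.5]
grip_width: 0.0624
grasp_force: 0.0
time_s: 1.9
tool_pos: [0.4719, 0.2237, 0.223]
tool_rot: [180.0, 0.0, 174.1]
force: [-0.5, 0.5, -0.1]
grip_width: 0.0581
grasp_force: 0.0
[(array([0.4746, 0.2261, 0.1559]), 0.74), (array([0.4555, 0.0516, 0.1576]), 0.7)]
t 2.0 shift mm [-3.1 -5.2  1.7] turn [ 0.1 -0.  -0.1]
[-38.89492092   2.63964048  10.54970704 101.5626104   -0.54681993
  75.82239235  56.2182443 ]
```

View pics/w1.png

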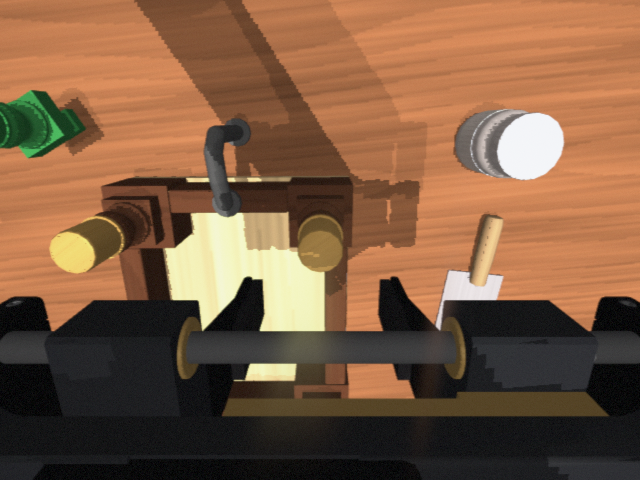

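The wrist picture shows leg 3's brass foot at (320,242), centred between the fingertips (columns 250 and 390). The glue jar is at (510,145), clear of the arm. I'll measure the foot in tool coordinates.

```bash
cat >> h.py <<'E'
def wristpts(zlo,zhi):
    """wrist depth -> points in tool frame (mm), world height filtered"""
    o=get_obs();p,d=optics.read_camera('wrist');k=optics.camera_info('wrist')
    f=240/np.tan(np.radians(k['fovy']/2));v,u=np.mgrid[:480,:640]
    C=np.stack([(u-k['cx'])/f*d,(v-k['cy'])/f*d,d],-1);M=np.array(k['tool_from_camera'])
    T=(C@M[:3,:3].T+M[:3,3]);w=o['tool_pos'][2]-T[...,2]
    return p,T*1000,(d>0)&(w>zlo)&(w<zhi),u,v
def feet():
    p,T,m,u,v=wristpts(.146,.164)
    h=p.astype(int);m&=(h[...,0]>h[...,2]+40)&(v<300)
    n,l,s,c=cv2.connectedComponentsWithStats(m.astype(np.uint8))
    for i in range(1,n):
        if s[i,4]>150:
            q=T[l==i];(cx,cy),r=cv2.minEnclosingCircle(q[:,:2].astype(np.float32));print('px',c[i].round(),s[i,4],'tool mm centre',round(cx,1),round(cy,1),'r',round(r,1),'z',np.median(q[:,2]).round(1))
E
python3 -c "
from h import *
feet();print(get_obs()['tool_pos'],get_obs()['tool_rot']);feet();print(get_obs()['tool_pos'])"
```

```text
px [ 70. 252.] 1815 tool mm centre -4.6 -174.1 r 16.4 z 68.9
px [314. 252.] 1615 tool mm centre -4.5 -4.8 r 16.0 z 68.9
[0.46969127 0.22809216 0.22259717] [ 1.79965223e+02 -1.61438306e-02  1.74542409e+02]
px [ 69. 252.] 1820 tool mm centre -4.3 -174.6 r 16.4 z 68.9
px [313. 253.] 1612 tool mm centre -5.1 -5.4 r 16.0 z 68.8
[0.46958087 0.22835385 0.2225391 ]
```

```bash
python3 -m creep '[{"wx":0,"wy":0,"wz":0,"tx":-5,"ty":-5,"tz":0,"gripper":0.3},{"wx":0,"wy":0,"wz":0,"tx":-5,"ty":-5,"tz":15,"gripper":0.3},{"wx":0,"wy":0,"wz":0,"tx":-5,"ty":-5,"tz":30,"gripper":0.3},{"wx":0,"wy":0,"wz":0,"tx":-5,"ty":-5,"tz":40,"gripper":0.3},{"wx":0,"wy":0,"wz":0,"tx":-5,"ty":-5,"tz":40,"gripper":0.3}]' 3
python3 -c "
from h import *
feet();print(get_obs()['tool_pos'],get_obs()['tool_rot']);feet();print(get_obs()['tool_pos'])"
```

```text
time_s: 2.52
tool_pos: [0.4733, 0.2209, 0.1801]
tool_rot: [-179.8, -0.2, 174.5]
force: [-0.8, 0.3, 0.2]
grip_width: 0.0566
grasp_force: 0.0
px [ 31. 271.] 2594 tool mm centre -0.3 -167.5 r 16.5 z 26.9
px [324. 272.] 2327 tool mm centre -0.5 1.6 r 15.9 z 26.3
[0.47401839 0.22122572 0.18147879] [-1.79911988e+02 -1.12959526e-01  1.74509380e+02]
px [ 31. 269.] 2594 tool mm centre 1.0 -168.4 r 16.7 z 28.1
px [323. 270.] 2293 tool mm centre 0.1 1.2 r 15.9 z 27.6
[0.47467038 0.22146969 0.18245713]
```

```bash
python3 -m creep '[{"wx":0,"wy":0,"wz":0,"tx":0,"ty":1,"tz":20,"gripper":0.3},{"wx":0,"wy":0,"wz":0,"tx":0,"ty":1,"tz":40,"gripper":0.3},{"wx":0,"wy":0,"wz":0,"tx":0,"ty":1,"tz":60,"gripper":0.3},{"wx":0,"wy":0,"wz":0,"tx":0,"ty":1,"tz":64,"gripper":0.0},{"wx":0,"wy":0,"wz":0,"tx":0,"ty":1,"tz":64,"gripper":-0.13}]' 3
python3 -m creep '[{"wx":0,"wy":0,"wz":0,"tx":0,"ty":0,"tz":0,"gripper":-0.13},{"wx":0,"wy":0,"wz":0,"tx":0,"ty":0,"tz":0,"gripper":-0.13}]' 3
python3 -m creep '[{"wx":0,"wy":0,"wz":0,"tx":0,"ty":0,"tz":0,"gripper":-0.13},{"wx":0,"wy":0,"wz":0,"tx":0,"ty":0,"tz":0,"gripper":-0.13}]' 3
```

```text
time_s: 3.03
tool_pos: [0.4745, 0.2221, 0.1181]
tool_rot: [-179.9, -0.1, 174.5]
force: [-0.2, 0.4, 0.4]
grip_width: 0.0496
grasp_force: 0.0
time_s: 3.2
tool_pos: [0.4761, 0.2229, 0.1204]
tool_rot: [179.9, 0.1, 174.5]
force: [0.9, 0.1, 0.4]
grip_width: 0.0406
grasp_force: 0.0
time_s: 3.37
tool_pos: [0.4757, 0.2226, 0.1198]
tool_rot: [179.9, 0.1, 174.5]
force: [0.5, -0.6, -0.1]
grip_width: 0.0386
grasp_force: 0.0
```

```bash
for i in 1 2; do python3 -m creep '[{"wx":0,"wy":0,"wz":0,"tx":0,"ty":1.5,"tz":0,"gripper":-0.13},{"wx":0,"wy":0,"wz":0,"tx":0,"ty":2,"tz":0,"gripper":-0.13},{"wx":0,"wy":0,"wz":0,"tx":0,"ty":2,"tz":0,"gripper":-0.13}]' 3 | grep -v rot; done
python3 -m creep '[{"wx":0,"wy":0,"wz":0,"tx":0,"ty":1,"tz":0,"gripper":-0.13},{"wx":0,"wy":0,"wz":0,"tx":0,"ty":1,"tz":0,"gripper":-0.13}]' 3 | grep -v rot
```

```text
time_s: 3.62
tool_pos: [0.4752, 0.2245, 0.1188]
force: [-0.1, -0.1, -0.9]
grip_width: 0.0378
grasp_force: 0.0
time_s: 3.87
tool_pos: [0.4754, 0.2259, 0.1185]
force: [-0.5, -0.2, 0.8]
grip_width: 0.0378
grasp_force: 0.5
time_s: 4.03
tool_pos: [0.4754, 0.2262, 0.1186]
force: [-0.8, -4.6, 2.7]
grip_width: 0.0379
grasp_force: 1.7
```

```bash
for i in 1 2; do python3 -m creep '[{"wx":0,"wy":0,"wz":0,"tx":0,"ty":1,"tz":0,"gripper":-0.13},{"wx":0,"wy":0,"wz":0,"tx":0,"ty":1,"tz":0,"gripper":-0.13}]' 3 | grep -v rot; done
```

```text
time_s: 4.2
tool_pos: [0.4755, 0.2265, 0.1185]
force: [-1.8, -6.1, 3.6]
grip_width: 0.0384
grasp_force: 2.8
time_s: 4.37
tool_pos: [0.4756, 0.2274, 0.1185]
force: [-1.5, -6.2, 2.9]
grip_width: 0.0401
grasp_force: 3.0
```

Pushed with about 6 N, leg 3's foot did not move: the pad stayed at y≈0.2073 and the finger gave way instead. It is glued, so I go to leg 4.

```bash
python3 -m creep '[{"wx":0,"wy":0,"wz":0,"tx":0,"ty":-4,"tz":0,"gripper":0.3},{"wx":0,"wy":0,"wz":0,"tx":0,"ty":-4,"tz":0,"gripper":0.3},{"wx":0,"wy":0,"wz":0,"tx":0,"ty":-4,"tz":-15,"gripper":0.3},{"wx":0,"wy":0,"wz":0,"tx":0,"ty":-4,"tz":-40,"gripper":0.3},{"wx":0,"wy":0,"wz":0,"tx":0,"ty":-4,"tz":-55,"gripper":0.3}]' 3
python3 -m creep '[{"wx":0,"wy":0,"wz":0,"tx":0,"ty":-35,"tz":0,"gripper":0.3},{"wx":0,"wy":0,"wz":0,"tx":0,"ty":-75,"tz":0,"gripper":0.3},{"wx":0,"wy":0,"wz":0,"tx":0,"ty":-115,"tz":0,"gripper":0.3},{"wx":0,"wy":0,"wz":0,"tx":0,"ty":-150,"tz":0,"gripper":0.3},{"wx":0,"wy":0,"wz":0,"tx":0,"ty":-170,"tz":0,"gripper":0.3}]' 3
python3 -m creep '[{"wx":0,"wy":0,"wz":0,"tx":0,"ty":0,"tz":0,"gripper":0.3},{"wx":0,"wy":0,"wz":0,"tx":0,"ty":0,"tz":0,"gripper":0.3}]' 3
python3 -c "
from h import *
feet();print(get_obs()['tool_pos']);print(get_obs()['qpos'])"
```

```text
time_s: 4.78
tool_pos: [0.4756, 0.2264, 0.1752]
tool_rot: [179.9, 0.1, 174.5]
force: [0.9, 0.0, 0.7]
grip_width: 0.0558
grasp_force: 0.0
time_s: 5.2
tool_pos: [0.4586, 0.0524, 0.1737]
tool_rot: [180.0, 0.1, 174.2]
force: [0.3, -0.6, 0.2]
grip_width: 0.0566
grasp_force: 0.0
time_s: 5.37
tool_pos: [0.4591, 0.0559, 0.1738]
tool_rot: [179.9, 0.1, 174.3]
force: [0.3, 0.8, -0.9]
grip_width: 0.0566
grasp_force: 0.0
px [316. 272.] 2473 tool mm centre 1.8 -3.0 r 15.9 z 20.0
px [615. 272.] 2367 tool mm centre 1.6 166.2 r 16.4 z 20.5
[0.459095   0.05715483 0.17377925]
[-29.69454676  -3.45049671  18.80173429 113.06729268   1.096056
  70.12836938  73.17366452]
```

```bash
python3 -m creep '[{"wx":0,"wy":0,"wz":0,"tx":2,"ty":-3,"tz":10,"gripper":0.3},{"wx":0,"wy":0,"wz":0,"tx":2,"ty":-3,"tz":30,"gripper":0.3},{"wx":0,"wy":0,"wz":0,"tx":2,"ty":-3,"tz":50,"gripper":0.1},{"wx":0,"wy":0,"wz":0,"tx":2,"ty":-3,"tz":56,"gripper":-0.13},{"wx":0,"wy":0,"wz":0,"tx":2,"ty":-3,"tz":56,"gripper":-0.13}]' 3
python3 -m creep '[{"wx":0,"wy":0,"wz":0,"tx":0,"ty":0,"tz":0,"gripper":-0.13},{"wx":0,"wy":0,"wz":0,"tx":0,"ty":0,"tz":0,"gripper":-0.13},{"wx":0,"wy":0,"wz":0,"tx":0,"ty":0,"tz":0,"gripper":-0.13}]' 3
for i in 1 2 3; do python3 -m creep '[{"wx":0,"wy":0,"wz":0,"tx":0,"ty":1,"tz":0,"gripper":-0.13},{"wx":0,"wy":0,"wz":0,"tx":0,"ty":2,"tz":0,"gripper":-0.13},{"wx":0,"wy":0,"wz":0,"tx":0,"ty":2,"tz":0,"gripper":-0.13}]' 3 | grep -v rot; done
```

```text
time_s: 5.83
tool_pos: [0.4547, 0.054, 0.1153]
tool_rot: [-179.9, -0.2, 174.6]
force: [-0.3, -0.3, -0.0]
grip_width: 0.0438
grasp_force: 0.0
time_s: 6.08
tool_pos: [0.4574, 0.0536, 0.1186]
tool_rot: [180.0, 0.1, 174.5]
force: [0.2, -0.2, 0.1]
grip_width: 0.0384
grasp_force: 0.0
time_s: 6.33
tool_pos: [0.4571, 0.0556, 0.118]
force: [-1.0, 1.1, -0.7]
grip_width: 0.0382
grasp_force: 0.0
time_s: 6.58
tool_pos: [0.457, 0.0571, 0.1177]
force: [0.4, 0.3, 0.0]
grip_width: 0.0378
grasp_force: 0.4
time_s: 6.83
tool_pos: [0.4572, 0.0593, 0.1176]
force: [-1.1, -1.6, 0.7]
grip_width: 0.0377
grasp_force: 0.5
```

```bash
for i in 1 2; do python3 -m creep '[{"wx":0,"wy":0,"wz":0,"tx":0,"ty":1,"tz":0,"gripper":-0.13},{"wx":0,"wy":0,"wz":0,"tx":0,"ty":2,"tz":0,"gripper":-0.13},{"wx":0,"wy":0,"wz":0,"tx":0,"ty":2,"tz":0,"gripper":-0.13}]' 3 | grep -v rot; done
```

```text
time_s: 7.08
tool_pos: [0.4574, 0.0614, 0.1176]
force: [0.2, -0.7, -0.1]
grip_width: 0.0376
grasp_force: 0.6
time_s: 7.33
tool_pos: [0.4576, 0.0633, 0.1177]
force: [-0.3, -1.4, 2.1]
grip_width: 0.0378
grasp_force: 1.0
```

Leg 4 gives: its foot has followed the finger about 6 mm at 1–2 N. It is the loose one. I'll finish the rock, go back, and rock it over the other way.

```bash
python3 -m creep '[{"wx":0,"wy":0,"wz":0,"tx":0,"ty":1,"tz":0,"gripper":-0.13},{"wx":0,"wy":0,"wz":0,"tx":0,"ty":2,"tz":0,"gripper":-0.13},{"wx":0,"wy":0,"wz":0,"tx":0,"ty":2,"tz":0,"gripper":-0.13}]' 3 | grep -v rot
python3 -m creep '[{"wx":0,"wy":0,"wz":0,"tx":0,"ty":-3,"tz":0,"gripper":-0.13},{"wx":0,"wy":0,"wz":0,"tx":0,"ty":-6,"tz":0,"gripper":-0.13},{"wx":0,"wy":0,"wz":0,"tx":0,"ty":-9,"tz":0,"gripper":-0.13},{"wx":0,"wy":0,"wz":0,"tx":0,"ty":-11,"tz":0,"gripper":-0.13},{"wx":0,"wy":0,"wz":0,"tx":0,"ty":-11,"tz":0,"gripper":-0.13}]' 3| grep -v rot
python3 -m creep '[{"wx":0,"wy":0,"wz":0,"tx":0,"ty":0,"tz":0,"gripper":-0.13},{"wx":0,"wy":0,"wz":0,"tx":0,"ty":0,"tz":0,"gripper":-0.13},{"wx":0,"wy":0,"wz":0,"tx":0,"ty":0,"tz":0,"gripper":-0.13}]' 3| grep -v rot
python3 -m creep '[{"wx":0,"wy":0,"wz":0,"tx":0,"ty":-2,"tz":0,"gripper":-0.13},{"wx":0,"wy":0,"wz":0,"tx":0,"ty":-4,"tz":0,"gripper":-0.13},{"wx":0,"wy":0,"wz":0,"tx":0,"ty":-6,"tz":0,"gripper":-0.13},{"wx":0,"wy":0,"wz":0,"tx":0,"ty":-7,"tz":0,"gripper":-0.13},{"wx":0,"wy":0,"wz":0,"tx":0,"ty":-8,"tz":0,"gripper":-0.13}]' 3| grep -v rot
```

```text
time_s: 7.58
tool_pos: [0.458, 0.0651, 0.1179]
force: [-0.4, -3.7, 4.5]
grip_width: 0.038
grasp_force: 2.2
time_s: 8.0
tool_pos: [0.4564, 0.0539, 0.1173]
force: [-0.6, 0.2, 0.2]
grip_width: 0.0374
grasp_force: 0.0
time_s: 8.25
tool_pos: [0.4567, 0.0545, 0.1176]
force: [0.4, -0.5, -0.3]
grip_width: 0.0377
grasp_force: 0.0
time_s: 8.67
tool_pos: [0.4561, 0.0463, 0.1178]
force: [-0.0, 2.1, 1.0]
grip_width: 0.0382
grasp_force: 0.7
```

```bash
python3 -m creep '[{"wx":0,"wy":0,"wz":0,"tx":0,"ty":-1,"tz":0,"gripper":-0.13},{"wx":0,"wy":0,"wz":0,"tx":0,"ty":-2,"tz":0,"gripper":-0.13},{"wx":0,"wy":0,"wz":0,"tx":0,"ty":-3.5,"tz":0,"gripper":-0.13},{"wx":0,"wy":0,"wz":0,"tx":0,"ty":-3.5,"tz":0,"gripper":-0.13}]' 3| grep -v rot
python3 -m creep '[{"wx":0,"wy":0,"wz":0,"tx":0,"ty":3,"tz":0,"gripper":-0.13},{"wx":0,"wy":0,"wz":0,"tx":0,"ty":6,"tz":0,"gripper":-0.13},{"wx":0,"wy":0,"wz":0,"tx":0,"ty":9,"tz":0,"gripper":-0.13},{"wx":0,"wy":0,"wz":0,"tx":0,"ty":11,"tz":0,"gripper":-0.13},{"wx":0,"wy":0,"wz":0,"tx":0,"ty":11,"tz":0,"gripper":-0.13}]' 3| grep -v rot
python3 -m creep '[{"wx":0,"wy":0,"wz":0,"tx":0,"ty":0,"tz":0,"gripper":-0.13},{"wx":0,"wy":0,"wz":0,"tx":0,"ty":0,"tz":0,"gripper":-0.13},{"wx":0,"wy":0,"wz":0,"tx":0,"ty":0,"tz":0,"gripper":-0.13}]' 3| grep -v rot
```

```text
time_s: 9.0
tool_pos: [0.4558, 0.0428, 0.1179]
force: [0.1, 1.0, 3.0]
grip_width: 0.038
grasp_force: 1.5
time_s: 9.42
tool_pos: [0.4564, 0.0541, 0.1173]
force: [-0.4, -0.6, 0.5]
grip_width: 0.0378
grasp_force: 0.0
time_s: 9.67
tool_pos: [0.4566, 0.0535, 0.1175]
force: [-0.7, 0.5, -0.3]
grip_width: 0.0378
grasp_force: 0.0
```

The foot went about 8 mm each way and fell back upright in between. Now I grip and draw it straight out.

```bash
python3 -m creep '[{"wx":0,"wy":0,"wz":0,"tx":0,"ty":0.5,"tz":0,"gripper":-1},{"wx":0,"wy":0,"wz":0,"tx":0,"ty":0.5,"tz":0,"gripper":-1},{"wx":0,"wy":0,"wz":0,"tx":0,"ty":0.5,"tz":0,"gripper":-1},{"wx":0,"wy":0,"wz":0,"tx":0,"ty":0.5,"tz":0,"gripper":-1}]' 20
python3 -m creep '[{"wx":0,"wy":0,"wz":0,"tx":0,"ty":0,"tz":-2,"gripper":-1},{"wx":0,"wy":0,"wz":0,"tx":0,"ty":0,"tz":-4,"gripper":-1},{"wx":0,"wy":0,"wz":0,"tx":0,"ty":0,"tz":-6,"gripper":-1},{"wx":0,"wy":0,"wz":0,"tx":0,"ty":0,"tz":-8,"gripper":-1}]' 20
```

```text
time_s: 10.0
tool_pos: [0.4567, 0.0539, 0.1175]
tool_rot: [-180.0, 0.0, 174.4]
force: [0.4, -0.3, -0.3]
grip_width: 0.0314
grasp_force: 20.0
time_s: 10.33
tool_pos: [0.4565, 0.0543, 0.1256]
tool_rot: [180.0, -0.0, 174.5]
force: [0.1, 0.8, -3.1]
grip_width: 0.0312
grasp_force: 20.0
```

```bash
python3 -m creep '[{"wx":0,"wy":0,"wz":0,"tx":0,"ty":0,"tz":-7,"gripper":-1},{"wx":0,"wy":0,"wz":0,"tx":0,"ty":0,"tz":-15,"gripper":-1},{"wx":0,"wy":0,"wz":0,"tx":0,"ty":0,"tz":-23,"gripper":-1},{"wx":0,"wy":0,"wz":0,"tx":0,"ty":0,"tz":-32,"gripper":-1},{"wx":0,"wy":0,"wz":0,"tx":0,"ty":0,"tz":-42,"gripper":-1}]' 20
python3 -m creep '[{"wx":0,"wy":0,"wz":0,"tx":0,"ty":0,"tz":-10,"gripper":-1},{"wx":0,"wy":0,"wz":0,"tx":0,"ty":0,"tz":-20,"gripper":-1},{"wx":0,"wy":0,"wz":0,"tx":0,"ty":0,"tz":-30,"gripper":-1},{"wx":0,"wy":0,"wz":0,"tx":0,"ty":0,"tz":-35,"gripper":-1},{"wx":0,"wy":0,"wz":0,"tx":0,"ty":0,"tz":-35,"gripper":-1}]' 20
python3 -c "
from h import *
p,d=optics.read_camera('wrist');cv2.imwrite('pics/w2.png',p[...,::-1])
for c in('top','scene'):
  optics.read_camera(c)
  for k in range(2): print([np.round(r['point'],4).tolist() for r in nets.place_of('block_hole1',c)])
to(.468,-.270,.200,174.5);print(get_obs()['qpos'])"
```

```text
time_s: 10.75
tool_pos: [0.4567, 0.0542, 0.1687]
tool_rot: [180.0, 0.0, 174.5]
force: [-0.6, 0.3, -2.7]
grip_width: 0.0314
grasp_force: 20.0
time_s: 11.17
tool_pos: [0.4576, 0.0544, 0.2042]
tool_rot: [179.9, 0.1, 174.5]
force: [0.6, -0.1, -2.8]
grip_width: 0.0317
grasp_force: 20.0
[[0.528, -0.2471, 0.0489], [0.4673, -0.2713, 0.0492], [0.4056, -0.2898, 0.0501]]
[[0.528, -0.2471, 0.0489], [0.4673, -0.2713, 0.0492], [0.4056, -0.2898, 0.0501]]
[[0.528, -0.252, 0.0502], [0.4104, -0.2953, 0.0507], [0.4683, -0.2692, 0.0518], [0.4708, 0.2235, 0.1561]]
[[0.528, -0.252, 0.0502], [0.4104, -0.2953, 0.0507], [0.4683, -0.2692, 0.0518], [0.4708, 0.2235, 0.1561]]
t 11.52 shift mm [ -43.  -321.5    2.1] turn [-0.  -0.1 -0. ]
[-29.75717298  -5.01277677  18.71643876 111.11745624   1.68077545
  73.6998431   72.87545716]
```

View pics/w2.png

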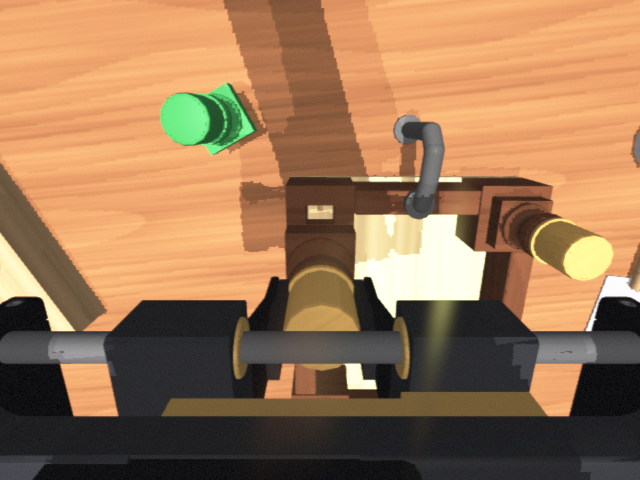

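The leg is held upright between the pads and its empty mortise shows at (320,212). The green look-alike at (195,120) is well clear. I'll carry the leg past the block so the camera can see the holes.

```bash
python3 -m creep '[{"wx":0,"wy":0,"wz":0,"tx":-4,"ty":-20,"tz":0,"gripper":-1},{"wx":0,"wy":0,"wz":0,"tx":-8,"ty":-52,"tz":0,"gripper":-1},{"wx":0,"wy":0,"wz":0,"tx":-13,"ty":-87,"tz":0,"gripper":-1},{"wx":0,"wy":0,"wz":0,"tx":-18,"ty":-122,"tz":0,"gripper":-1},{"wx":0,"wy":0,"wz":0,"tx":-22,"ty":-157,"tz":0,"gripper":-1}]' 20
python3 -m creep '[{"wx":0,"wy":0,"wz":0,"tx":-5,"ty":-35,"tz":0,"gripper":-1},{"wx":0,"wy":0,"wz":0,"tx":-10,"ty":-70,"tz":0,"gripper":-1},{"wx":0,"wy":0,"wz":0,"tx":-16,"ty":-105,"tz":0,"gripper":-1},{"wx":0,"wy":0,"wz":0,"tx":-25,"ty":-135,"tz":0,"gripper":-1},{"wx":0,"wy":0,"wz":0,"tx":-40,"ty":-150,"tz":0,"gripper":-1}]' 20
python3 -m creep '[{"wx":0,"wy":0,"wz":0,"tx":-25,"ty":0,"tz":0,"gripper":-1},{"wx":0,"wy":0,"wz":0,"tx":-50,"ty":0,"tz":0,"gripper":-1},{"wx":0,"wy":0,"wz":0,"tx":-75,"ty":0,"tz":0,"gripper":-1},{"wx":0,"wy":0,"wz":0,"tx":-82,"ty":0,"tz":0,"gripper":-1},{"wx":0,"wy":0,"wz":0,"tx":-82,"ty":0,"tz":0,"gripper":-1}]' 20
python3 -c "
from h import *
to(.528,-.2495,.200,174.5);p,T,m,u,v=wristpts(.043,.060)
q=p.copy();cv2.imwrite('pics/w3.png',p[...,::-1]);cv2.imwrite('pics/m3.png',m*255);print(get_obs()['qpos'])"
```

```text
time_s: 11.93
tool_pos: [0.4632, -0.1057, 0.2024]
tool_rot: [180.0, 0.0, 174.5]
force: [0.3, 0.2, -2.5]
grip_width: 0.0315
grasp_force: 20.0
time_s: 12.35
tool_pos: [0.4865, -0.2627, 0.2028]
tool_rot: [-179.9, -0.0, 174.1]
force: [0.2, -0.8, -1.9]
grip_width: 0.0312
grasp_force: 20.0
time_s: 12.77
tool_pos: [0.5719, -0.2644, 0.2013]
tool_rot: [-180.0, -0.1, 174.6]
force: [-0.0, 0.1, -2.7]
grip_width: 0.0315
grasp_force: 20.0
t 12.77 shift mm [45.1 10.7  1.3] turn [-0.  -0.1  0.1]
[ -8.67491441  19.08026099  39.14670924  89.23758082 -12.1793408
  76.17383283 116.37665156][ WARN:0@0.711] global loadsave.cpp:1063 imwrite_ Unsupported depth image for selected encoder is fallbacked to CV_8U.
```

View pics/w3.png

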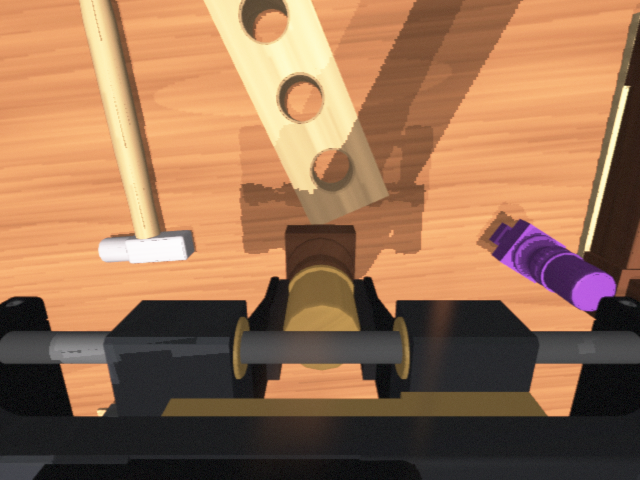

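```bash
cat >> h.py <<'E'
def holes():
    p,T,m,u,v=wristpts(.043,.060);k=optics.camera_info('wrist');M=np.array(k['tool_from_camera'])
    f=240/np.tan(np.radians(k['fovy']/2));z=np.median(T[m&(v<260)][:,2]);print('top z',z.round(1))
    mm=cv2.morphologyEx((m&(v<260)).astype(np.uint8),cv2.MORPH_OPEN,np.ones((3,3)))
    cs,h=cv2.findContours(mm,cv2.RETR_CCOMP,cv2.CHAIN_APPROX_NONE)
    for c,hh in zip(cs,h[0]):
        if hh[3]>=0 and cv2.contourArea(c)>300:
            c=c[:,0].astype(float);r=np.c_[(c[:,0]-k['cx'])/f,(c[:,1]-k['cy'])/f,np.ones(len(c))]@M[:3,:3].T
            o=M[:3,3]*1000;q=o+r*((z-o[2])/r[:,2])[:,None]
            A=np.c_[2*q[:,:2],np.ones(len(q))];s=np.linalg.lstsq(A,(q[:,:2]**2).sum(1),rcond=None)[0]
            print('hole px',c.mean(0).round(),'tool mm',s[:2].round(1),'r',np.sqrt(s[2]+s[0]**2+s[1]**2).round(1))
def leg():
    o=get_obs();p,T,m,u,v=wristpts(-1,1)
    ft=(abs(T[...,2]+37)<4)&(abs(T[...,1])<22)&(abs(T[...,0])<25);q=T[ft]
    if len(q)>20:print('foot top n',len(q),(q.min(0)+q.max(0)).round(1)/2,np.ptp(q,0).round(1))
    b=(abs(T[...,2]-40)<5)&(abs(T[...,1])<35)&(abs(T[...,0])<35)
    q=T[b];print('block top n',len(q),'xmax',np.percentile(q[:,0],99).round(1),'y',np.percentile(q[:,1],[1,99]).round(1),'z',np.median(q[:,2]).round(1))
E
python3 -c "
from h import *
holes();leg();print(get_obs()['tool_pos'])"
```

```text
top z 152.7
hole px [332. 172.] tool mm [40.2  9.8] r 17.9
hole px [300. 100.] tool mm [ 98.5 -16.8] r 18.0
foot top n 2354 [ -0.5   0.  -37. ] [31.7 43.9  8. ]
block top n 1080 xmax 20.1 y [-21.8  19.9] z 40.5
[ 0.56894898 -0.26565031  0.202229  ]
```

```bash
python3 -m creep '[{"wx":0,"wy":0,"wz":0,"tx":18,"ty":4,"tz":0,"gripper":-1},{"wx":0,"wy":0,"wz":0,"tx":35,"ty":9,"tz":5,"gripper":-1},{"wx":0,"wy":0,"wz":0,"tx":41,"ty":10.5,"tz":20,"gripper":-1},{"wx":0,"wy":0,"wz":0,"tx":41,"ty":10.5,"tz":35,"gripper":-1},{"wx":0,"wy":0,"wz":0,"tx":41,"ty":10.5,"tz":38,"gripper":-1}]' 20
python3 -m creep '[{"wx":0,"wy":0,"wz":0,"tx":0,"ty":0,"tz":0,"gripper":-1},{"wx":0,"wy":0,"wz":0,"tx":0,"ty":0,"tz":0,"gripper":-1},{"wx":0,"wy":0,"wz":0,"tx":0,"ty":0,"tz":0,"gripper":-1}]' 20
python3 -c "
from h import *
holes();leg();print(get_obs()['tool_pos'],get_obs()['tool_rot']);holes()"
```

```text
time_s: 13.33
tool_pos: [0.5277, -0.25, 0.1628]
tool_rot: [179.9, -0.2, 174.4]
force: [-0.4, 1.2, -3.3]
grip_width: 0.0317
grasp_force: 20.0
time_s: 13.58
tool_pos: [0.531, -0.2513, 0.1657]
tool_rot: [-180.0, 0.1, 174.4]
force: [0.7, 0.5, -3.4]
grip_width: 0.0315
grasp_force: 20.0
top z 116.6
hole px [286. 153.] tool mm [ 59.4 -26.5] r 17.8
hole px [246.  68.] tool mm [117.6 -53. ] r 17.7
foot top n 2360 [ -0.9   0.  -37. ] [31.7 43.9  8. ]
block top n 1083 xmax 20.2 y [-21.8  19.9] z 40.5
[ 0.53106672 -0.2512445   0.16550349] [-1.79979526e+02  8.44378054e-02  1.74451286e+02]
top z 116.4
hole px [286. 153.] tool mm [ 59.5 -26.4] r 17.8
hole px [246.  68.] tool mm [117.6 -53.1] r 17.7
```

```bash
python3 -m creep '[{"wx":0,"wy":0,"wz":0,"tx":1.3,"ty":1,"tz":0,"gripper":-1},{"wx":0,"wy":0,"wz":0,"tx":1.3,"ty":1,"tz":4,"gripper":-1},{"wx":0,"wy":0,"wz":0,"tx":1.3,"ty":1,"tz":9,"gripper":-1},{"wx":0,"wy":0,"wz":0,"tx":1.3,"ty":1,"tz":14,"gripper":-1},{"wx":0,"wy":0,"wz":0,"tx":1.3,"ty":1,"tz":17,"gripper":-1}]' 20
python3 -m creep '[{"wx":0,"wy":0,"wz":0,"tx":0,"ty":0,"tz":1,"gripper":-1},{"wx":0,"wy":0,"wz":0,"tx":0,"ty":0,"tz":2.5,"gripper":-1},{"wx":0,"wy":0,"wz":0,"tx":0,"ty":0,"tz":4,"gripper":-1},{"wx":0,"wy":0,"wz":0,"tx":0,"ty":0,"tz":5,"gripper":-1}]' 20
```

```text
time_s: 14.15
tool_pos: [0.5289, -0.2495, 0.1464]
tool_rot: [180.0, -0.1, 174.5]
force: [-0.1, -0.3, -2.0]
grip_width: 0.0314
grasp_force: 20.0
time_s: 14.48
tool_pos: [0.5294, -0.2498, 0.1425]
tool_rot: [-180.0, 0.0, 174.5]
force: [-0.2, 0.1, -2.0]
grip_width: 0.0314
grasp_force: 20.0
```

```bash
python3 -m creep '[{"wx":0,"wy":0,"wz":0,"tx":0,"ty":0,"tz":3,"gripper":-1},{"wx":0,"wy":0,"wz":0,"tx":0,"ty":0,"tz":7,"gripper":-1},{"wx":0,"wy":0,"wz":0,"tx":0,"ty":0,"tz":11,"gripper":-1},{"wx":0,"wy":0,"wz":0,"tx":0,"ty":0,"tz":15,"gripper":-1}]' 20
python3 -m creep '[{"wx":0,"wy":0,"wz":0,"tx":0,"ty":0,"tz":4,"gripper":-1},{"wx":0,"wy":0,"wz":0,"tx":0,"ty":0,"tz":8,"gripper":-1},{"wx":0,"wy":0,"wz":0,"tx":0,"ty":0,"tz":12,"gripper":-1},{"wx":0,"wy":0,"wz":0,"tx":0,"ty":0,"tz":14,"gripper":-1},{"wx":0,"wy":0,"wz":0,"tx":0,"ty":0,"tz":14,"gripper":-1}]' 20
```

```text
time_s: 14.82
tool_pos: [0.5293, -0.2496, 0.1271]
tool_rot: [180.0, -0.0, 174.5]
force: [0.2, -0.2, -3.3]
grip_width: 0.0316
grasp_force: 20.0
time_s: 15.23
tool_pos: [0.529, -0.2496, 0.1129]
tool_rot: [180.0, -0.1, 174.5]
force: [-0.0, -0.1, -3.1]
grip_width: 0.0313
grasp_force: 20.0
```

```bash
for i in 1 2 3; do python3 -m creep '[{"wx":0,"wy":0,"wz":0,"tx":0,"ty":0,"tz":0.7,"gripper":-1},{"wx":0,"wy":0,"wz":0,"tx":0,"ty":0,"tz":1.4,"gripper":-1},{"wx":0,"wy":0,"wz":0,"tx":0,"ty":0,"tz":1.8,"gripper":-1}]' 20|grep -E 'pos|^force'; done
```

```text
tool_pos: [0.5295, -0.2498, 0.1119]
force: [0.6, -0.3, -3.1]
tool_pos: [0.5294, -0.2497, 0.11]
force: [-0.1, -0.4, -1.9]
tool_pos: [0.5293, -0.2497, 0.1081]
force: [0.3, -0.4, -1.8]
```

```bash
for i in 1 2; do python3 -m creep '[{"wx":0,"wy":0,"wz":0,"tx":0,"ty":0,"tz":0.4,"gripper":-1},{"wx":0,"wy":0,"wz":0,"tx":0,"ty":0,"tz":0.8,"gripper":-1},{"wx":0,"wy":0,"wz":0,"tx":0,"ty":0,"tz":0.8,"gripper":-1}]' 20|grep -E 'pos|^force'; done
```

```text
tool_pos: [0.5294, -0.2498, 0.1076]
force: [0.3, 0.6, -0.6]
tool_pos: [0.5296, -0.2499, 0.1075]
force: [-1.7, 0.6, 4.7]
```

Seated: the force turned upward at z=0.1075, exactly the expected height. I release and back off straight up.

```bash
python3 -m creep '[{"wx":0,"wy":0,"wz":0,"tx":0,"ty":0,"tz":-0.5,"gripper":-0.15},{"wx":0,"wy":0,"wz":0,"tx":0,"ty":0,"tz":-0.5,"gripper":0.1},{"wx":0,"wy":0,"wz":0,"tx":0,"ty":0,"tz":-0.5,"gripper":0.4},{"wx":0,"wy":0,"wz":0,"tx":0,"ty":0,"tz":-0.5,"gripper":0.4},{"wx":0,"wy":0,"wz":0,"tx":0,"ty":0,"tz":-0.5,"gripper":0.4}]' 5
python3 -m creep '[{"wx":0,"wy":0,"wz":0,"tx":0,"ty":0,"tz":-10,"gripper":0.4},{"wx":0,"wy":0,"wz":0,"tx":0,"ty":0,"tz":-30,"gripper":0.4},{"wx":0,"wy":0,"wz":0,"tx":0,"ty":0,"tz":-60,"gripper":0.4},{"wx":0,"wy":0,"wz":0,"tx":0,"ty":0,"tz":-80,"gripper":0.4},{"wx":0,"wy":0,"wz":0,"tx":0,"ty":0,"tz":-80,"gripper":0.4}]' 5
python3 -m creep '[{"wx":0,"wy":0,"wz":0,"tx":0,"ty":0,"tz":0,"gripper":0.4},{"wx":0,"wy":0,"wz":0,"tx":0,"ty":0,"tz":0,"gripper":0.4}]' 5
python3 -c "
from h import *
p,d=optics.read_camera('scene');cv2.imwrite('pics/s4.png',p[...,::-1])
print([(np.round(r['point'],3).tolist(),round(r['confidence'],2)) for r in nets.place_of('leg4','scene')])"
```

```text
time_s: 16.9
tool_pos: [0.5294, -0.2497, 0.1069]
tool_rot: [180.0, 0.0, 174.5]
force: [-0.4, 0.4, 0.2]
grip_width: 0.0552
grasp_force: 0.0
time_s: 17.32
tool_pos: [0.5319, -0.2514, 0.1926]
tool_rot: [-179.9, 0.5, 174.4]
force: [1.3, -0.9, 0.0]
grip_width: 0.0606
grasp_force: 0.0
time_s: 17.48
tool_pos: [0.5291, -0.2495, 0.1868]
tool_rot: [180.0, -0.0, 174.5]
force: [0.1, 0.9, 0.0]
grip_width: 0.0607
grasp_force: 0.0
[([0.695, 0.203, 0.059], 0.96), ([0.676, 0.027, 0.062], 0.91), ([0.622, -0.074, 0.043], 0.82), ([0.468, 0.222, 0.057], 0.79), ([0.531, -0.252, 0.051], 0.73)]
```

View pics/s4.png

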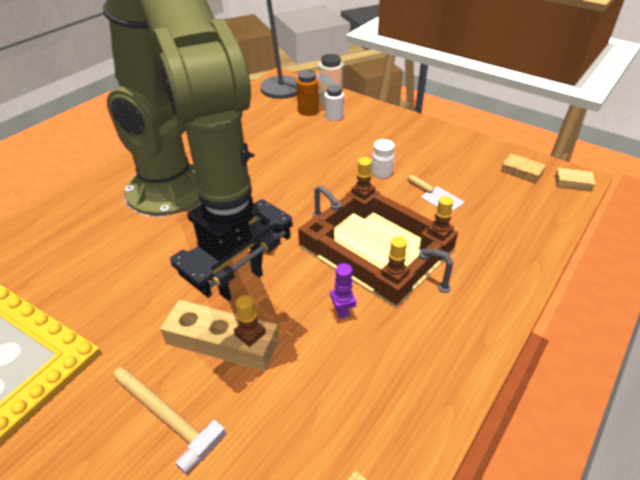

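The picture shows the leg upright and fully home in the block at (247,318), with the gripper clear above it. The other three legs are still in the stool and the hammer, glue jar and scraper are where they were.

```bash
python3 -c "
from h import *
print(env.sign_off())"
```

```text
the job is handed in; nothing more can be done
None
```

Leg 4 was the loose one: I rocked it both ways, drew it straight out and set it fully home in the gluing block; the last picture shows it upright with the other legs and tools undisturbed, and the job is handed in (leg 3 tested sound; legs 1 and 2 weren't tested).

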